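# Third hand at the coolant pump: nuts to the tray, hose neck held over the studs

## Task

We are about to fit the hose neck to the coolant pump. First stand the small cup of nuts upright on the bare part of the parts tray, beside the gasket, and let go of it; then pick up the hose neck by its pipe, carry it over the tool stand and finish while holding it still and level about a centimetre above the pump's stud tips, its two bolt holes lined up over the two studs (either way round), not touching the pump, so that I can slip the gasket on underneath. Do not tip or drop the cup, do not knock the tool stand, do not let the neck touch the pump, and leave everything else on the bench where it is.

Things in the scene. Friction and masses are not known exactly. Their poses are not given: they have to be found in the camera images.
- neck_grip (a point): The hose neck: bare aluminium casting, a straight round pipe on a two-bolt oval foot, loose, upright on the bench right of the tool stand, about 0.24 kg. The foot is 10 mm thick, 114 mm long (y axis) and 58 mm wide (x axis); the pipe is 36 mm across (38 mm at the bead near its top) and runs from 10 to 70 mm above the underside. This point is on the pipe's axis, 40 mm above the underside: a good place to grip it. z up along the pipe.
- hole_a (a point): Centre of one 9 mm bolt hole of the hose neck, at its underside, 44 mm from the pipe's axis along the neck's +y.
- hole_b (a point): Centre of the other bolt hole of the hose neck, at its underside, 44 mm from the pipe's axis along -y.
- neck: The hose neck again; origin at the centre of its underside, axes as for neck_grip.
- pump: Black cast coolant pump, fixed firmly on the bench left of the tool stand, about 140 mm across with an outlet pipe low on one side. On top is a bare aluminium oval flange of the same shape as the neck's foot, its face 76 mm above the bench, long along the pump's y axis. Origin at the bench under the flange's centre, z up.
- stud_a (a point): Tip of one stud of the pump: an upright steel thread 8 mm across that stands 24 mm out of the flange; the tip is 100 mm above the bench, 44 mm from the flange's centre along the pump's +y.
- stud_b (a point): Tip of the pump's other stud, the same, 44 mm along -y. The neck fits either way round (hole_a on stud_a or on stud_b).
- cup_mid (a point): The nut cup: small open white plastic cup with steel nuts in it (they stay in), 56 mm across, 70 mm tall, about 0.10 kg, loose, upright on the bench right of the tool stand. This point is on its axis half-way up, 35 mm above its underside. z up.
- cup: The nut cup again; origin at the centre of its underside.
- tray: Shallow steel parts tray, fixed on the bench on the left, nearer the robot than the pump: 136 mm (its x axis) by 200 mm (its y axis), rim 12 mm high, floor 3 mm above the bench. A dark flat oval gasket lies across its +y end. Origin under the centre.
- tray_bare (a point): Centre of the bare part of the tray's floor, on the floor (3 mm above the bench), axes as the tray's. The bare floor is 130 mm along x and 128 mm along y; the cup stands wholly on it when its axis is within 37 mm of this point along x and along y.
- stand: Long wooden tool stand, fixed, running away from the robot down the middle of the bench, between the loose parts and the pump: block 320 mm (x) by 66 mm (y) by 45 mm tall, with screwdrivers, punches and a file standing in it up to 150 mm above the bench. Origin under its centre.
- spray: Bystander: blue spray can with a white cap, upright, 53 mm across, 182 mm tall, beyond the far end of the tool stand. Origin at the centre of its underside.
- tin: Bystander: closed steel tin, upright, 60 mm across, 75 mm tall, far left beyond the bearing. Origin at the centre of its underside.
- pulley: Bystander: black steel belt pulley lying flat, 90 mm across, 30 mm tall, on the right. Origin at the centre of its underside.
- tub: Bystander: empty white plastic tub, 96 mm across, 85 mm tall, far right: clearly larger than the nut cup. Origin at the centre of its underside.
- driver: Bystander: screwdriver lying on the bench near right. Origin at the centre of its underside.
- spanner: Bystander: spanner lying on the bench beyond the pump. Origin at the centre of its underside.
- bearing: Bystander: steel ball bearing lying flat, 52 mm across, 15 mm tall, left of the pump. Origin at the centre of its underside.
Not all that is in view belongs to the job. What is shaped like the cup but blue or orange is not meant.

How it is judged:
On the way, in this order (a step that is already met when the one before it is completed fails the run):
1. the cup of nuts stands upright on the bare part of the tray, let go of (x of cup_mid in the frame of tray_bare between -0.037 and 0.037 m and y of cup_mid in the frame of tray_bare between -0.037 and 0.037 m and z of cup_mid in the frame of tray_bare between 0.03 and 0.04 m and angle between cup_mid's own z axis and vertical below 0.1 rad and contact force between the fingers and cup below 0.1 N and contact force between cup and tray above 0.2 N and linear speed of cup below 0.02 m/s), for 0.2 s.
2. the hose neck is held level just above the studs, holes over studs (((horizontal distance between hole_a and stud_a below 0.006 m and horizontal distance between hole_b and stud_b below 0.006 m) or (horizontal distance between hole_a and stud_b below 0.006 m and horizontal distance between hole_b and stud_a below 0.006 m)) and z of hole_a in the frame of stud_a between 0.003 and 0.025 m and z of hole_b in the frame of stud_a between 0.003 and 0.025 m and angle between neck_grip's own z axis and vertical below 0.12 rad and contact force between the fingers and neck above 1 N and contact force between neck and pump below 0.05 N and linear speed of neck below 0.02 m/s), for 0.2 s.
At the end, for the whole second after the job is handed in: Gripper holds the neck still, upright within 0.12 rad, underside 3 to 25 mm above the stud tips, each hole within 6 mm (horizontal) of its stud, not touching the pump; cup upright, at rest, released on the tray, axis within 37 mm of tray_bare in x and y (all of step 1 and all of step 2); the arm keeps its last pose, push and grip.
It fails at once if the cup is tipped by more than 0.6 rad (angle between cup_mid's own z axis and vertical above 0.6 rad).
It fails at once if the cup is let go in the air (height (world z) of cup_mid above 0.052 m and contact force between the fingers and cup below 0.02 N).
It fails at once if the neck touches the pump (contact force between neck and pump above 1 N).
It fails at once if the tool stand is knocked (contact force between stand and anything else above 2 N).
It fails at once if something else on the bench is moved by more than 20 mm (distance of any of spray, tin, pulley, tub, driver, spanner, bearing from where it was at the start of the episode above 0.02 m).
It also fails if it takes over 64 s, if anything falls off the work surface, if the arm or the gripper's body presses on something with over 40 N, if the wrist force passes 120 N, or if a joint passes its speed limit or range.

## Robot

A 6-joint arm with a two-finger parallel gripper is mounted at the origin on the work surface. World frame = base frame: x ahead of the robot, y to its left, z up, the work surface at z = 0. Lengths are in m, angles in rad, forces in N, time in s.
With the tool pointing down it reaches from about 0.3 to 0.775 m from the base axis. Payload 14.6 kg.
Tool frame: the origin (TCP) lies midway between the tips of the shut fingers; the grasp point (between the pads) lies 19 mm behind it (r.tcp_to_grasp is the distance from the TCP to the grasp point, in m); z points along the fingers, y is the direction in which the jaws open and shut (so a half turn about z gives the same grasp; the last joint's range is limited). The gripper opens to 94 mm and grips with 3 to 60 N. Pads are 16 mm wide; open, the fingers measure 119 mm over their backs; the gripper's body (75 mm by 177 mm) begins 78 mm behind the grasp point.
Start: joints at [1.146, 0.3, 1.521, -0, 1.321, -0.067], TCP at [0.193, 0.515, 0.174] pointing down, gripper open.
Joint ranges: [-3.03, 3.03], [-0.79, 2.21], [0.23, 2.52], [-1.04, 4.18], [0, 3.07], [-2.55, 2.55]. Speed limits (rad/s): [2.22, 2.22, 2.57, 3.14, 3.14, 3.14].

## Interface

Orientations are given as a rotation vector (axis times angle).
In Python, from workcell import get_obs, vision, sign_off, r gives the robot as it stands. The module is installed in compiled form; this text tells all that it offers.
- The arm moves only by the tool step_arm, never from a script. Its arguments are lists of equal length, an entry for each row: "turn": the turn, a rotation vector about the tool's x, y, z in degrees, a list of three; "slide": the shift along the tool's x, y, z in m, a list of three; "jaw": the opening in per cent of the stroke, from 0 (shut) to 100 (fully open). A call has 1 to 12 rows; each row is the pose to reach, as a shift and turn from the pose commanded when the call began, along the tool's axes at that moment; what a row does not reach only later rows make up. A row lasts 1/8 s, in which the tool goes at most 62.5 mm and 10.7 degrees, less where a joint would pass 70% of its speed; a pose out of reach is approached as far as the arm can. A call with a gripper value outside its range is refused whole. The fingers move at their own pace and stop on an object; "squeeze" is the grip in N (left out, the last holds). Time passes only in rows, so rows that repeat a pose let the fingers close. It gives the time, the measured TCP pose, the force and the opening at its end, in the units of the state.
- get_obs(): the state, without advancing time (a new reading comes with each control period).
- vision.get_image(name): name is "scene" or "top" or "wrist"; returns (picture, depth): 420x560x3 uint8, blue, green, red; 420x560 float32, m along the optical axis (not along the pixel's ray), 0 where there is no reading.
- vision.camera_info(name): a dict with "fx", "fy", "cx", "cy" (pixels), "world_to_cam" (4x4, takes a point from world to camera coordinates); the wrist camera has in their place "hand_eye" (4x4, takes a point from camera to tool coordinates, whose origin is the TCP and whose axes are the flange's). Camera axes: x right, y up, looking along -z (the intrinsics and any distortion apply to the point x, -y, -z); pixel columns grow to the right and rows downward; lengths in m; the calibration is good to about 2 mm. A picture is of the moment at which its call begins: read the wrist's pose just before it. camera_info takes no time and is no camera call.
- sign_off(): hands the job in, once; it reports no verdict.
The state is a dict: "clock": time; "joint_pos": joint angles; "dq": joint speeds; "joint_torque": joint torques, N m; "position": TCP position; "tcp_rot": TCP orientation; "force": force on the tool from outside, world axes, zero at the start; "torque": the same for the moment, N m; "gripper_width": finger opening in m.
Only numpy, scipy, OpenCV 4.12 (cv2) and the standard library are available. Lean on these libraries where they do the work, as an engineer would, in place of code of your own. Each camera call takes 0.05 s, during which the arm holds its last target.

## Working session

There is one attempt and no reset: what is moved stays moved. The work goes in short steps, Python scripts to look and compute and a tool call to move; the robot and the scene stay as the last step left them, time stands still between calls to the robot, and variables do not carry over. Pictures are saved under pics/ and viewed, and the job is handed in when it is done.

Besides the shell and the picture viewer there is one more tool, called after "Call:" as name(argument=value, ...), one argument or row to a line, values as JSON. step_arm: Moves the arm, as the interface text tells. Its arguments: {"type":"object","properties":{"turn":{"type":"array"},"slide":{"type":"array"},"jaw":{"type":"array"},"squeeze":{"type":"number"}},"required":["turn","slide","jaw"]}

```bash
mkdir -p pics; ls; python3 - <<'E'
from workcell import get_obs, vision, r
import cv2,numpy as np
print(get_obs()); print(r.tcp_to_grasp)
for n in ["scene","top","wrist"]:
    im,d=vision.get_image(n); cv2.imwrite(f"pics/{n}0.png",im); np.savez(f"{n}0.npz",im=im,d=d,**{k:np.array(v) for k,v in vision.camera_info(n).items()})
    print(n,vision.camera_info(n), (d>0).mean())
E
```

```text
pics
{'clock': 0.0, 'joint_pos': array([ 1.14640247e+00,  3.00451811e-01,  1.52156283e+00,  2.68915315e-05,
        1.32069506e+00, -6.65971628e-02]), 'dq': array([ 0.00055581, -0.00052593,  0.00068372,  0.00110521, -0.00168069,
        0.00088802]), 'joint_torque': array([-1.59071191e-03, -5.31804907e+01, -3.52754045e+01,  7.08976854e-02,
        2.42051360e-02, -5.25964424e-05]), 'position': array([0.19249114, 0.51490785, 0.17350465]), 'tcp_rot': array([-5.58990050e-01, -3.09115952e+00,  1.69192562e-03]), 'force': array([-0.22206098,  0.2161808 ,  0.58920915]), 'torque': array([ 0.0066334 ,  0.02424206, -0.04111021]), 'gripper_width': 0.09433413974412677}
0.0188
scene {'fx': 527.7542587155947, 'fy': 527.7542587155947, 'cx': 273.9328633602243, 'cy': 210.56496508703907, 'world_to_cam': array([[-0.55858369,  0.82928798, -0.01630078,  0.31014415],
       [-0.6444738 , -0.42155918,  0.63791956,  0.31017856],
       [ 0.52214728,  0.36683689,  0.76993046, -1.62192385],
       [ 0.        ,  0.        ,  0.        ,  1.        ]])} 0.9961309523809524
top {'fx': 477.6854730304667, 'fy': 47
[... 225 characters left out ...]

        -5.53348693e-01],
       [-2.20439550e-01,  1.05125678e-02,  9.75343986e-01,
        -1.17126443e+00],
       [ 0.00000000e+00,  0.00000000e+00,  0.00000000e+00,
         1.00000000e+00]])} 0.9959141156462585
wrist {'fx': 296.94831300340434, 'fy': 296.94831300340434, 'cx': 279.75966130011136, 'cy': 206.7188163411313, 'hand_eye': array([[-1.14643872e-04,  9.59445016e-01,  2.81895810e-01,
         8.17105441e-02],
       [ 9.99999961e-01,  1.82144318e-04, -2.13247551e-04,
        -1.06498447e-04],
       [-2.55945020e-04,  2.81895774e-01, -9.59444999e-01,
        -2.11193019e-01],
       [ 0.00000000e+00,  0.00000000e+00,  0.00000000e+00,
         1.00000000e+00]])} 0.9961437074829932
```

View pics/top0.png

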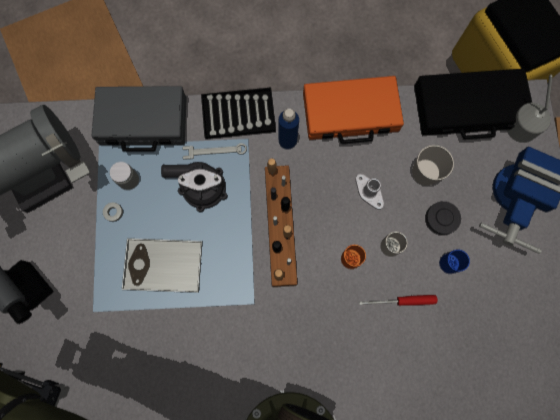

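View pics/scene0.png

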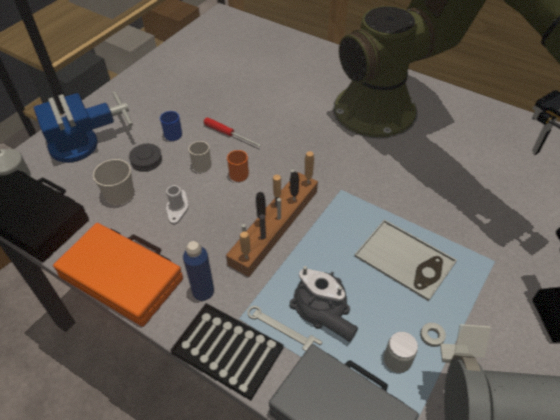

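View pics/wrist0.png

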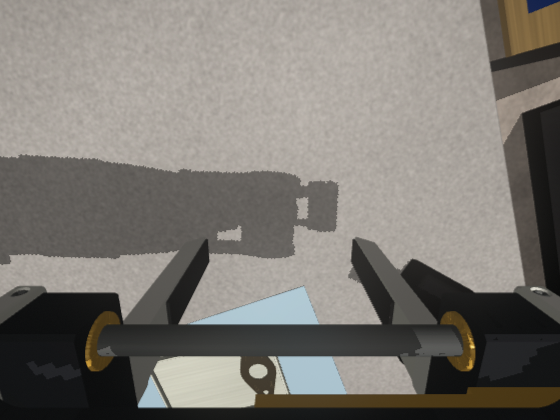

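The top view shows the cup near (396,243), the neck's pipe near (371,190), the pump flange near (202,182) and the tray near (162,265) with the gasket at its left end. The stand is the block down the middle at (281,225). The wrist camera sees only the tray's corner. Next I measure these in the top and scene views.

```bash
cat > h.py <<'E'
import numpy as np,cv2
from scipy.spatial.transform import Rotation as R
def load(f): return dict(np.load(f))
def c2w(v):
    if 'world_to_cam' in v: return np.linalg.inv(v['world_to_cam'])
    T=np.eye(4);T[:3,:3]=R.from_rotvec(v['rot']).as_matrix();T[:3,3]=v['pos'];return T@v['hand_eye']
def ray(v,u,w):
    T=c2w(v);d=np.array([(u-v['cx'])/v['fx'],-(w-v['cy'])/v['fy'],-1.]);return T[:3,3],T[:3,:3]@d
def plane(v,u,w,z):
    o,d=ray(v,u,w);return o+d*(z-o[2])/d[2]
def cloud(v):
    h,w=v['d'].shape;U,V=np.meshgrid(np.arange(w),np.arange(h));d=v['d']
    P=np.stack([(U-v['cx'])/v['fx']*d,-(V-v['cy'])/v['fy']*d,-d],-1);T=c2w(v);return P@T[:3,:3].T+T[:3,3]
def tri(rs):
    A=np.zeros((3,3));b=np.zeros(3)
    for o,d in rs:
        d=d/np.linalg.norm(d);M=np.eye(3)-np.outer(d,d);A+=M;b+=M@o
    p=np.linalg.solve(A,b);return p,[np.linalg.norm(np.cross(p-o,d/np.linalg.norm(d))) for o,d in rs]
def snap(n,tag):
    from workcell import get_obs,vision
    o=get_obs();im,d=vision.get_image(n);cv2.imwrite(f"pics/{tag}.png",im)
    np.savez(f"{tag}.npz",im=im,d=d,pos=o['position'],rot=o['tcp_rot'],**{k:np.array(x) for k,x in vision.camera_info(n).items()});return load(f"{tag}.npz")
E
python3 - <<'E'
from h import *
t=load('top0.npz');s=load('scene0.npz');ct=cloud(t);cs=cloud(s)
np.set_printoptions(precision=4,suppress=True)
for n,(u,v) in dict(cup=(396,243),neck=(374,184),foot=(366,192),pumpL=(182,181),tray=(180,265),bench=(330,300),mat=(110,240),stand=(281,270)).items(): print(n,ct[v,u])
a=cv2.resize(t['im'][140:310,330:450],None,fx=5,fy=5,interpolation=cv2.INTER_CUBIC)[:600]
a2=cv2.resize(t['im'][150:300,110:310],None,fx=4,fy=4,interpolation=cv2.INTER_CUBIC)
b=cv2.resize(s['im'][120:220,120:260],None,fx=5,fy=5,interpolation=cv2.INTER_CUBIC)
b2=cv2.resize(s['im'][220:340,270:470],None,fx=4,fy=4,interpolation=cv2.INTER_CUBIC)
for i,x in enumerate([a,a2,b,b2]): cv2.imwrite(f'pics/z{i}.png',x)
# stand tall tools
m=(ct[...,2]>0.05)&(np.abs(ct[...,1])<0.12)&(ct[...,0]>0.3)&(ct[...,0]<.9)
print('stand xyz range',ct[m].min(0),ct[m].max(0))
for v,c in((t,ct),(s,cs)):
  hsv=cv2.cvtColor(v['im'],cv2.COLOR_BGR2HSV)
E
```

```text
cup [ 0.4839 -0.3068  0.021 ]
neck [ 0.6446 -0.2609  0.034 ]
foot [ 0.6229 -0.237   0.0359]
pumpL [0.6639 0.2458 0.0773]
tray [0.4551 0.2659 0.0054]
bench [ 0.3451 -0.1244  0.0003]
mat [0.5313 0.4529 0.005 ]
stand [0.4133 0.0014 0.1399]
stand xyz range [ 0.3941 -0.1199  0.05  ] [0.9    0.025  0.1866]
```

View pics/z0.png

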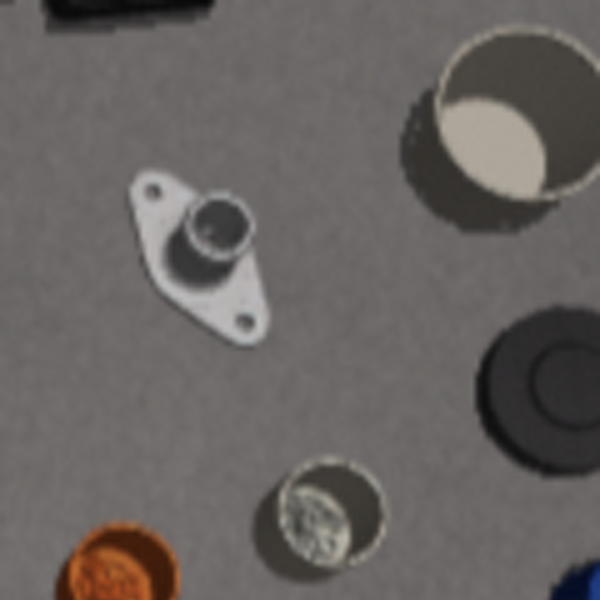

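View pics/z1.png

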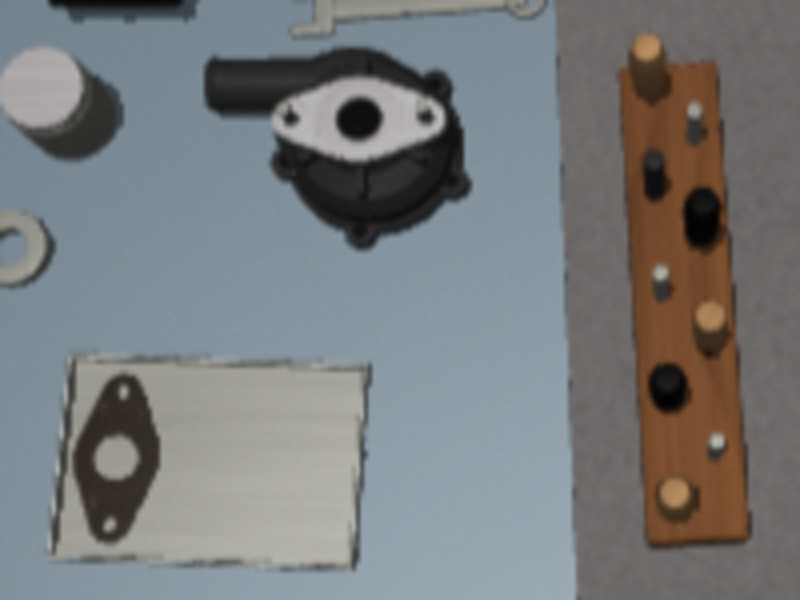

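View pics/z2.png

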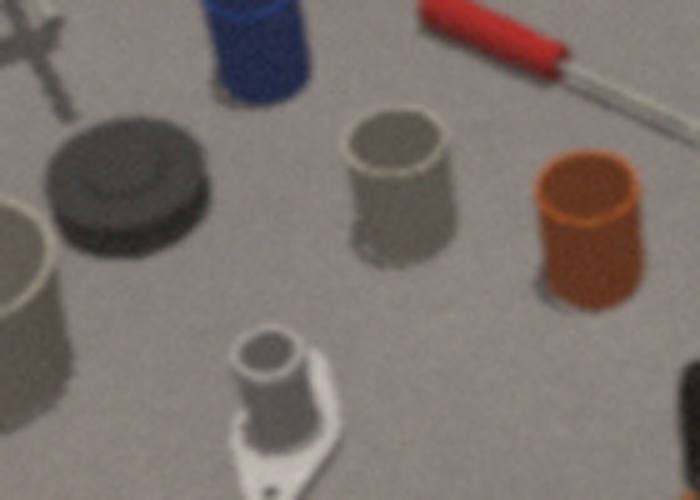

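View pics/z3.png

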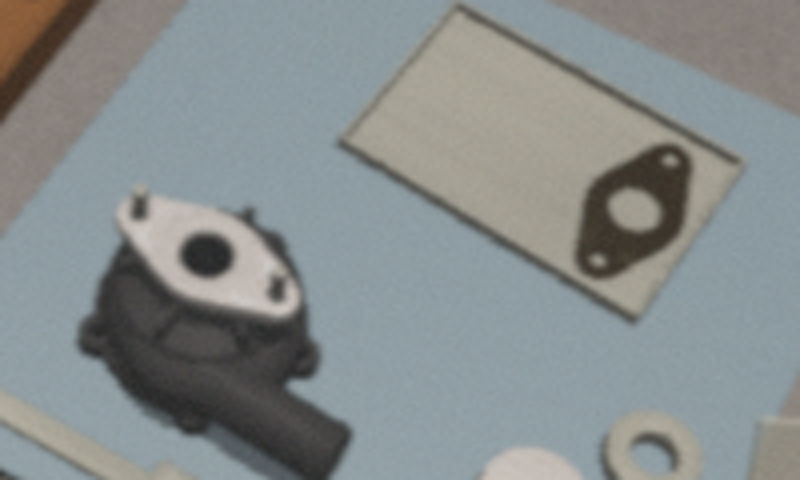

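The zoomed crops show the following:
- **Neck:** holes at (153,190) and (245,322) and pipe rim at (221,227) in z0.
- **Cup:** rim at (333,513) in z0 and (396,141) in z2.
- **Flange:** bore at (358,119) with the stud ends beside it in z1, and at (207,254) in z3.
- **Tray:** corners clear in z1 and z3.

Next I triangulate, with contours to refine the points.

```bash
cat > m1.py <<'E'
from h import *
np.set_printoptions(precision=4,suppress=True)
t=load('top0.npz');s=load('scene0.npz');ct=cloud(t);cs=cloud(s)
def px(z,k,o): return ((z[0]+.5)/k-.5+o[0],(z[1]+.5)/k-.5+o[1])
T=lambda z:px(z,5,(330,140)); T1=lambda z:px(z,4,(110,150)); S=lambda z:px(z,5,(120,120)); S1=lambda z:px(z,4,(270,220))
def two(n,a,b): print(n,*tri([ray(t,*a),ray(s,*b)]))
two('pipe rim',T((221,227)),S((270,352)))
two('cup rim',T((333,513)),S((396,141)))
two('flange bore',T1((358,119)),S1((207,254)))
two('studR tip',T1((427,112)),S1((140,190)))
two('studL tip',T1((290,117)),S1((275,282)))
for n,a,b in (('c1',(366,368),(348,142)),('c2',(72,357),(633,320)),('c3',(52,557),(742,163)),('c4',(354,567),(460,8))): two('tray '+n,T1(a),S1(b)); print(plane(t,*T1(a),.012))
two('neck hole',T((153,190)),S((271,492)))
for z in ((153,190),(245,322)): print('hole pl',plane(t,*T(z),.010))
print('flange ends pl', plane(t,*T1((274,119)),.076),plane(t,*T1((446,117)),.076))
# cup rim ring by depth
for n,c in(('t',ct),('s',cs)):
    m=(abs(c[...,0]-.49)<.06)&(abs(c[...,1]+.30)<.06)&(c[...,2]>.055)&(c[...,2]<.09)
    P=c[m];print(n,'cup top',m.sum(),P.min(0),P.max(0))
    m=(abs(c[...,0]-.635)<.05)&(abs(c[...,1]+.25)<.05)&(c[...,2]>.058)&(c[...,2]<.09);P=c[m];print(n,'pipe',m.sum(),P.min(0),P.max(0))
    m=(abs(c[...,0]-.66)<.08)&(abs(c[...,1]-.20)<.1)&(c[...,2]>.070)&(c[...,2]<.082)&(v:=(t if n=='t' else s)['im'].min(-1)>130);P=c[m]
    r=cv2.minAreaRect((P[:,:2]*1000).astype(np.float32));print(n,'flange',m.sum(),r,np.median(P[:,2]))
m=(ct[...,2]>0.03)&(np.abs(ct[...,1]-.005)<0.06)&(ct[...,0]>0.36)&(ct[...,0]<.73);print('stand',ct[m].min(0),ct[m].max(0))
E
python3 m1.py
```

```text
pipe rim [ 0.6322 -0.2526  0.067 ] [np.float64(0.00013042534335490764), np.float64(0.00013042534335480814)]
cup rim [ 0.4784 -0.2954  0.068 ] [np.float64(0.00014359812522264455), np.float64(0.00014359812522259828)]
flange bore [0.6673 0.2013 0.0747] [np.float64(0.00047935427815627745), np.float64(0.0004793542781562467)]
studR tip [0.6634 0.1548 0.0936] [np.float64(0.0002552307419955143), np.float64(0.0002552307419954621)]
studL tip [0.6677 0.2432 0.0845] [np.float64(0.000877716993865657), np.float64(0.0008777169938656729)]
tray c1 [0.5145 0.2109 0.0048] [np.float64(0.0017271459398350186), np.float64(0.0017271459398348766)]
[0.5139 0.2083 0.012 ]
tray c2 [0.5326 0.4052 0.0043] [np.float64(0.0009162389951669533), np.float64(0.0009162389951669311)]
[0.5307 0.4037 0.012 ]
tray c3 [0.3995 0.4156 0.0062] [np.float64(0.00021475202287321446), np.float64(0.00021475202287328225)]
[0.3989 0.4139 0.012 ]
tray c4 [0.3831 0.2207 0.0028] [np.float64(0.0016302058603386643), np.float64(0.0016302058603387935)]
[0.383  0.2177 0.012 ]
neck hole [ 0.6716 -0.2299  0.0106] [np.float64(0.0001345085476701816), np.float64(0.00013450854766992773)]
hole pl [ 0.6718 -0.2301  0.01  ]
hole pl [ 0.5948 -0.2735  0.01  ]
flange ends pl [0.6692 0.2561 0.076 ] [0.6652 0.1444 0.076 ]
t cup top 128 [ 0.4501 -0.3224  0.0551] [ 0.505  -0.2655  0.0748]
t pipe 79 [ 0.613  -0.2692  0.0588] [ 0.6485 -0.2326  0.075 ]
t flange 437 ((666.1785278320312, 201.7453155517578), (110.35977935791016, 52.76615905761719), 81.87703704833984) 0.07613138593066848
s cup top 209 [ 0.4515 -0.3239  0.055 ] [ 0.5096 -0.266   0.078 ]
s pipe 125 [ 0.6173 -0.2695  0.058 ] [ 0.6549 -0.2328  0.0736]
s flange 626 ((667.673583984375, 200.15896606445312), (108.52095031738281, 57.16067123413086), 68.88157653808594) 0.07655725929234164
stand [ 0.3848 -0.0383  0.0307] [0.7048 0.0309 0.1554]
```

```bash
cat >> h.py <<'E'
def go(p,yaw):
    """slide, turn (deg) in current tool frame to reach TCP p, tool straight down with tool y (jaw) axis at world yaw deg"""
    from workcell import get_obs
    o=get_obs();A=R.from_rotvec(o['tcp_rot']).as_matrix()
    y=np.array([np.cos(np.radians(yaw)),np.sin(np.radians(yaw)),0]);z=np.array([0,0,-1.]);x=np.cross(y,z)
    B=np.stack([x,y,z],1)
    sl=A.T@(np.array(p)-o['position']);tu=np.degrees(R.from_matrix(A.T@B).as_rotvec())
    print('t',round(o['clock'],2),'pos',o['position'].round(4),'jawyaw',np.degrees(np.arctan2(A[1,1],A[0,1])).round(2),'toolx',A[:,0].round(3),'q',o['joint_pos'].round(2),'w',round(o['gripper_width'],4),'F',o['force'].round(2))
    print('slide',sl.round(4),'turn',tu.round(2));return sl,tu
E
python3 -c "
from h import *
go((.4785,-.295,.25),-155.7+180);go((.4785,-.295,.25),-20)"
```

```text
t 0.15 pos [0.1925 0.515  0.1736] jawyaw 69.5 toolx [-0.937  0.35   0.   ] q [ 1.15  0.3   1.52 -0.    1.32 -0.07] w 0.0943 F [-0.   -0.27  0.39]
slide [-0.5515 -0.6586 -0.0758] turn [-5.00e-02  2.00e-02  4.52e+01]
t 0.15 pos [0.1925 0.515  0.1736] jawyaw 69.5 toolx [-0.937  0.35   0.   ] q [ 1.15  0.3   1.52 -0.    1.32 -0.07] w 0.0943 F [-0.   -0.27  0.39]
slide [-0.5515 -0.6586 -0.0758] turn [-4.00e-02  4.00e-02  8.95e+01]
```

Call:
step_arm(
  turn=[
    [0, 0, 5],
    [0, 0, 12],
    [0, 0, 20],
    [0, 0, 28],
    [0, 0, 36],
    [0, 0, 44],
    [0, 0, 52],
    [0, 0, 60],
    [0, 0, 68],
    [0, 0, 75],
    [0, 0, 82],
    [0, 0, 89.5],
  ],
  slide=[
    [-0.02, -0.024, -0.045],
    [-0.059, -0.071, -0.076],
    [-0.098, -0.118, -0.076],
    [-0.138, -0.165, -0.076],
    [-0.177, -0.212, -0.076],
    [-0.216, -0.259, -0.076],
    [-0.256, -0.306, -0.076],
    [-0.295, -0.353, -0.076],
    [-0.335, -0.4, -0.076],
    [-0.374, -0.447, -0.076],
    [-0.413, -0.494, -0.076],
    [-0.453, -0.541, -0.076],
  ],
  jaw=[100, 100, 100, 100, 100, 100, 100, 100, 100, 100, 100, 100],
)

```text
clock: 1.65
position: [0.4277, -0.1524, 0.2501]
tcp_rot: [2.577, 1.796, 0.0]
force: [1.1, 0.6, 0.3]
gripper_width: 0.0944
```

```bash
python3 -c "
from h import *
go((.4785,-.295,.25),-20)"
```

```text
t 1.65 pos [ 0.4277 -0.1524  0.2501] jawyaw -20.27 toolx [0.346 0.938 0.   ] q [-0.42  0.03  1.66  0.    1.45 -0.07] w 0.0944 F [1.06 0.62 0.29]
slide [-1.161e-01  9.710e-02  1.000e-04] turn [ 0.02 -0.01 -0.27]
```

Call:
step_arm(
  turn=[
    [0, 0, 0],
    [0, 0, 0],
    [0, 0, 0],
    [0, 0, 0],
    [0, 0, 0],
  ],
  slide=[
    [-0.035, 0.03, 0],
    [-0.075, 0.063, 0],
    [-0.105, 0.088, 0],
    [-0.114, 0.096, 0],
    [-0.114, 0.096, 0],
  ],
  jaw=[100, 100, 100, 100, 100],
)

```text
clock: 2.28
position: [0.4786, -0.29, 0.2496]
tcp_rot: [-2.573, -1.801, 0.0]
force: [0.2, 0.3, 0.4]
gripper_width: 0.0939
```

```bash
python3 -c "
from h import *
snap('wrist','w1');go((.4785,-.295,.25),-20)"
```

```text
t 2.33 pos [ 0.4785 -0.2894  0.25  ] jawyaw -19.99 toolx [0.342 0.94  0.   ] q [-0.61  0.28  1.38  0.    1.49 -0.26] w 0.0942 F [0.19 1.05 0.08]
slide [-0.0052  0.0019 -0.    ] turn [-0.02 -0.01  0.01]
```

View pics/w1.png

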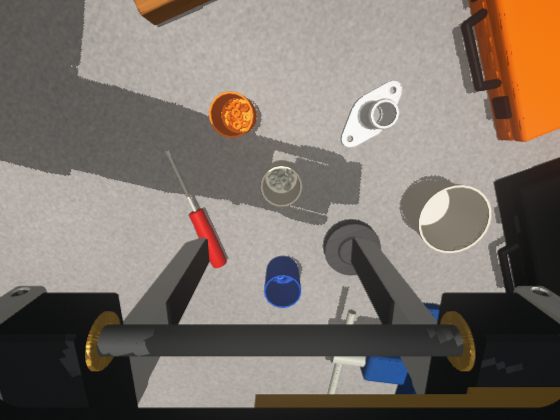

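```bash
python3 - <<'E'
from h import *
np.set_printoptions(precision=4,suppress=True)
w=load('w1.npz');t=load('top0.npz');s=load('scene0.npz');c=cloud(w)
cv2.imwrite('pics/w1z.png',cv2.resize(w['im'][70:220,200:420],None,fx=3.6,fy=3.6,interpolation=cv2.INTER_CUBIC))
m=(abs(c[...,0]-.48)<.06)&(abs(c[...,1]+.295)<.06)&(c[...,2]>.06)&(c[...,2]<.09);P=c[m]
print('cup',m.sum(),cv2.minEnclosingCircle((P[:,:2]*1000).astype(np.float32)),np.median(P[:,2]))
m=(abs(c[...,0]-.635)<.05)&(abs(c[...,1]+.25)<.05)&(c[...,2]>.062)&(c[...,2]<.09);P=c[m]
print('pipe',m.sum(),cv2.minEnclosingCircle((P[:,:2]*1000).astype(np.float32)),np.median(P[:,2]))
print(plane(w,281,185,.07),tri([ray(w,281,185),ray(t,396.2,242.2)]))
E
```

```text
cup 332 ((479.150634765625, -293.90057373046875), 27.869688034057617) 0.06982236874697251
pipe 335 ((632.7372436523438, -251.05958557128906), 19.05056381225586) 0.06872682388743906
[ 0.48   -0.2926  0.07  ] (array([ 0.4792, -0.2951,  0.0637]), [np.float64(0.0012829429895040265), np.float64(0.0012829429895040829)])
```

View pics/w1z.png

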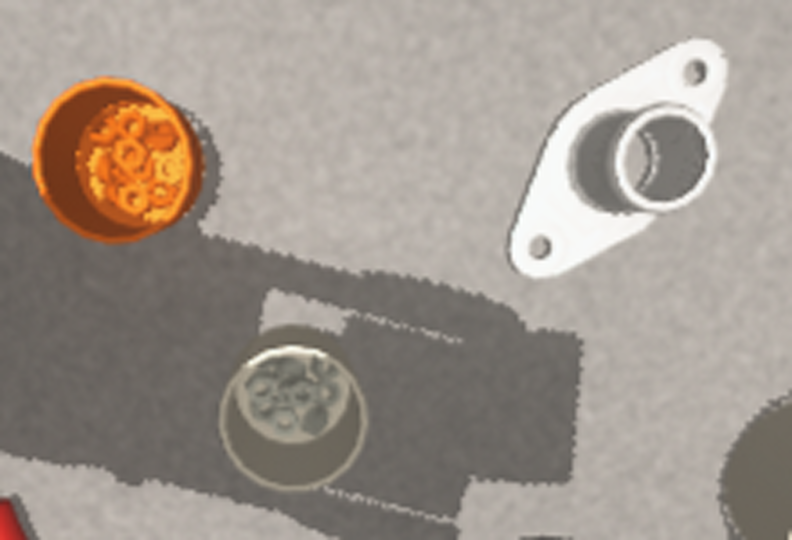

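The cup's rim is at about (281,186) in the wrist view, 70 mm up. All three views agree on (0.479,-0.294) within about 2 mm. The neck's holes are visible at (393,90) and (350,138).

```bash
python3 -c "
from h import *
go((.479,-.294,.022),-20)"
```

```text
t 2.33 pos [ 0.4785 -0.2894  0.25  ] jawyaw -19.99 toolx [0.342 0.94  0.   ] q [-0.61  0.28  1.38  0.    1.49 -0.26] w 0.0942 F [0.19 1.05 0.08]
slide [-0.0042  0.0021  0.228 ] turn [-0.02 -0.01  0.01]
```

Call:
step_arm(
  turn=[
    [0, 0, 0],
    [0, 0, 0],
    [0, 0, 0],
    [0, 0, 0],
    [0, 0, 0],
    [0, 0, 0],
    [0, 0, 0],
  ],
  slide=[
    [-0.004, 0.002, 0.05],
    [-0.004, 0.002, 0.105],
    [-0.004, 0.002, 0.15],
    [-0.004, 0.002, 0.185],
    [-0.004, 0.002, 0.21],
    [-0.004, 0.002, 0.228],
    [-0.004, 0.002, 0.228],
  ],
  jaw=[100, 100, 100, 100, 100, 100, 100],
)

```text
clock: 3.2
position: [0.4789, -0.2938, 0.0217]
tcp_rot: [-2.572, -1.802, 0.001]
force: [0.6, 0.1, 0.3]
gripper_width: 0.0942
```

```bash
python3 -c "
from h import *
go((.479,-.294,.022),-20)"
```

```text
t 3.2 pos [ 0.4789 -0.2938  0.0217] jawyaw -19.96 toolx [0.341 0.94  0.   ] q [-0.62  0.5   1.63  0.    1.02 -0.27] w 0.0942 F [0.64 0.14 0.31]
slide [-0.0002  0.0001 -0.0003] turn [-0.07 -0.02  0.04]
```

Now I close the jaws on the cup, with a moderate squeeze.

Call:
step_arm(
  turn=[
    [0, 0, 0],
    [0, 0, 0],
    [0, 0, 0],
    [0, 0, 0],
    [0, 0, 0],
    [0, 0, 0],
    [0, 0, 0],
    [0, 0, 0],
  ],
  slide=[
    [0, 0, 0],
    [0, 0, 0],
    [0, 0, 0],
    [0, 0, 0],
    [0, 0, 0],
    [0, 0, 0],
    [0, 0, 0],
    [0, 0, 0],
  ],
  jaw=[50, 50, 50, 50, 50, 50, 50, 50],
  squeeze=12,
)

```text
clock: 4.2
position: [0.4792, -0.2947, 0.0222]
tcp_rot: [2.573, 1.802, 0.0]
force: [-1.3, 1.1, 3.8]
gripper_width: 0.0562
```

Call:
step_arm(
  turn=[
    [0, 0, 0],
    [0, 0, 0],
    [0, 0, 0],
    [0, 0, 0],
    [0, 0, 0],
  ],
  slide=[
    [0, 0, -0.01],
    [0, 0, -0.035],
    [0, 0, -0.08],
    [0, 0, -0.13],
    [0, 0, -0.18],
  ],
  jaw=[40, 40, 40, 40, 40],
)

```text
clock: 4.82
position: [0.479, -0.2944, 0.2041]
tcp_rot: [2.573, 1.802, 0.0]
force: [0.2, 0.3, -1.2]
gripper_width: 0.0562
```

```bash
python3 -c "
from h import *
go((.454,.278,.27),20)"
```

```text
t 4.83 pos [ 0.479  -0.2944  0.2041] jawyaw -20.0 toolx [0.342 0.94  0.   ] q [-0.62  0.31  1.44  0.    1.39 -0.27] w 0.0562 F [ 0.2   0.31 -1.24]
slide [ 0.5294 -0.2192 -0.0659] turn [ 1.e-02  0.e+00 -4.e+01]
```

Call:
step_arm(
  turn=[
    [0, 0, 0],
    [0, 0, -2],
    [0, 0, -5],
    [0, 0, -9],
    [0, 0, -13],
    [0, 0, -17],
    [0, 0, -21],
    [0, 0, -25],
    [0, 0, -29],
    [0, 0, -33],
    [0, 0, -37],
    [0, 0, -40],
  ],
  slide=[
    [0.01, -0.004, -0.03],
    [0.04, -0.016, -0.045],
    [0.085, -0.035, -0.045],
    [0.135, -0.056, -0.045],
    [0.185, -0.077, -0.045],
    [0.235, -0.097, -0.045],
    [0.285, -0.118, -0.045],
    [0.335, -0.139, -0.045],
    [0.385, -0.159, -0.045],
    [0.435, -0.18, -0.045],
    [0.485, -0.201, -0.045],
    [0.52, -0.215, -0.045],
  ],
  jaw=[40, 40, 40, 40, 40, 40, 40, 40, 40, 40, 40, 40],
)

```text
clock: 6.32
position: [0.4543, 0.2697, 0.2474]
tcp_rot: [-1.798, -2.576, -0.0]
force: [1.0, -1.0, -0.3]
gripper_width: 0.0564
```

Call:
step_arm(
  turn=[
    [0, 0, 0],
    [0, 0, 0],
  ],
  slide=[
    [0, 0, 0],
    [0, 0, 0],
  ],
  jaw=[40, 40],
)

```text
clock: 6.58
position: [0.4549, 0.2671, 0.2472]
tcp_rot: [1.803, 2.573, -0.0]
force: [0.0, 0.1, -0.4]
gripper_width: 0.0562
```

```bash
python3 -c "
from h import *
snap('top','t2');snap('wrist','w2');snap('scene','s2');go((.454,.278,.027),20)"
```

```text
t 6.72 pos [0.4552 0.2666 0.2473] jawyaw 19.91 toolx [-0.341  0.94  -0.   ] q [ 0.46  0.2   1.47 -0.    1.47  0.11] w 0.0564 F [ 0.01 -0.48 -0.74]
slide [0.0111 0.0026 0.2203] turn [ 0.02  0.   -0.09]
```

View pics/w2.png

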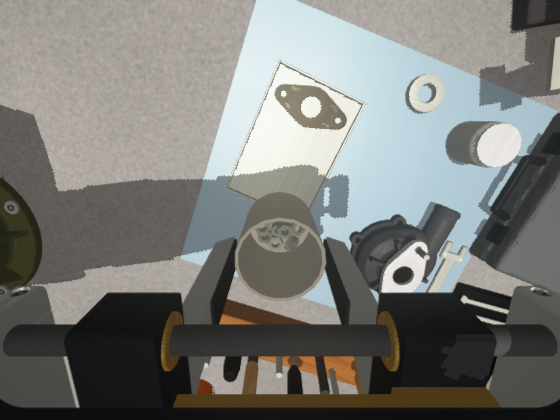

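View pics/s2.png

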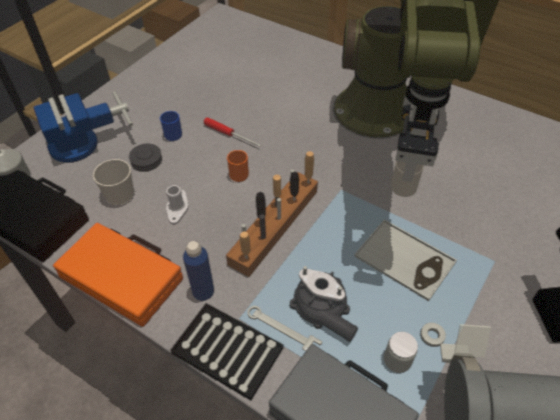

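The cup hangs upright between the pads at (280,258) in the wrist view, over the mat. The tray's far corners show at (281,62) and (363,103), and the pump flange at (402,272).

```bash
python3 - <<'E'
from h import *
np.set_printoptions(precision=4,suppress=True)
w=load('w2.npz');c=cloud(w)
for p in((281,62),(363,103),(229,187)):print(p,plane(w,*p,.012))
m=(abs(c[...,0]-.667)<.08)&(abs(c[...,1]-.20)<.1)&(c[...,2]>.070)&(c[...,2]<.082)&(w['im'].min(-1)>130);P=c[m]
print(m.sum(),np.median(P[:,2]),cv2.minAreaRect((P[:,:2]*1000).astype(np.float32)))
cv2.imwrite('pics/w2z.png',cv2.resize(w['im'][210:300,340:480],None,fx=5,fy=5,interpolation=cv2.INTER_CUBIC))
E
```

```text
(281, 62) [0.4036 0.4156 0.012 ]
(363, 103) [0.5313 0.4054 0.012 ]
(229, 187) [0.3883 0.2238 0.012 ]
1235 0.0765716612701442 ((663.2884521484375, 214.11485290527344), (58.104061126708984, 81.85891723632812), 18.598251342773438)
```

View pics/w2z.png

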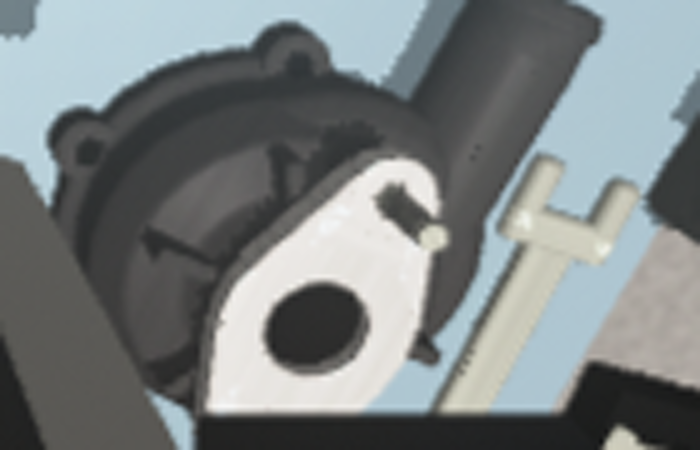

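Call:
step_arm(
  turn=[
    [0, 0, 0],
    [0, 0, 0],
    [0, 0, 0],
    [0, 0, 0],
    [0, 0, 0],
    [0, 0, 0],
    [0, 0, 0],
    [0, 0, 0],
    [0, 0, 0],
  ],
  slide=[
    [0.013, 0.005, 0.03],
    [0.013, 0.005, 0.08],
    [0.013, 0.005, 0.125],
    [0.013, 0.005, 0.16],
    [0.013, 0.005, 0.185],
    [0.013, 0.005, 0.203],
    [0.013, 0.005, 0.213],
    [0.013, 0.005, 0.22],
    [0.013, 0.005, 0.22],
  ],
  jaw=[40, 40, 40, 40, 40, 40, 40, 40, 40],
)

```text
clock: 7.85
position: [0.4554, 0.2813, 0.0271]
tcp_rot: [1.802, 2.573, -0.0]
force: [-0.2, 0.6, -1.0]
gripper_width: 0.0566
```

Call:
step_arm(
  turn=[
    [0, 0, 0],
    [0, 0, 0],
    [0, 0, 0],
  ],
  slide=[
    [0, 0, 0.0015],
    [0, 0, 0.0015],
    [0, 0, 0.0015],
  ],
  jaw=[40, 40, 40],
)

```text
clock: 8.22
position: [0.4553, 0.2815, 0.0258]
tcp_rot: [1.802, 2.573, 0.0]
force: [-0.5, 0.4, -1.8]
gripper_width: 0.0564
```

```bash
python3 -c "
from h import *
go((.456,.281,.025),20)"
```

```text
t 8.22 pos [0.4553 0.2815 0.0258] jawyaw 20.0 toolx [-0.342  0.94   0.   ] q [0.49 0.44 1.71 0.   1.   0.14] w 0.0564 F [-0.51  0.45 -1.79]
slide [-0.0007  0.0004  0.0008] turn [ 0.02 -0.    0.  ]
```

Call:
step_arm(
  turn=[
    [0, 0, 0],
    [0, 0, 0],
    [0, 0, 0],
  ],
  slide=[
    [0, 0, 0.001],
    [0, 0, 0.001],
    [0, 0, 0.001],
  ],
  jaw=[40, 40, 40],
)

```text
clock: 8.6
position: [0.4554, 0.2816, 0.0252]
tcp_rot: [1.802, 2.573, 0.001]
force: [-2.5, -1.5, 6.3]
gripper_width: 0.0564
```

Call:
step_arm(
  turn=[
    [0, 0, 0],
    [0, 0, 0],
    [0, 0, 0],
    [0, 0, 0],
    [0, 0, 0],
    [0, 0, 0],
  ],
  slide=[
    [0, 0, 0],
    [0, 0, 0],
    [0, 0, 0],
    [0, 0, 0],
    [0, 0, 0],
    [0, 0, 0],
  ],
  jaw=[64, 68, 75, 85, 95, 95],
)

```text
clock: 9.35
position: [0.4553, 0.2815, 0.0245]
tcp_rot: [-1.802, -2.573, 0.0]
force: [-0.7, 0.3, 0.9]
gripper_width: 0.0891
```

Call:
step_arm(
  turn=[
    [0, 0, 0],
    [0, 0, 0],
    [0, 0, 0],
    [0, 0, 0],
    [0, 0, 0],
    [0, 0, 0],
    [0, 0, 0],
  ],
  slide=[
    [0, 0, -0.01],
    [0, 0, -0.04],
    [0, 0, -0.08],
    [0, 0, -0.13],
    [0, 0, -0.18],
    [0, 0, -0.22],
    [0, 0, -0.225],
  ],
  jaw=[98, 98, 98, 98, 98, 98, 98],
)

```text
clock: 10.22
position: [0.4559, 0.2819, 0.2531]
tcp_rot: [1.801, 2.571, 0.008]
force: [0.4, 0.8, -0.7]
gripper_width: 0.0926
```

```bash
python3 -c "
from h import *
snap('top','t3');snap('wrist','w3');snap('scene','s3');go((.633,-.252,.25),-60.6)"
```

```text
t 10.38 pos [0.455  0.2813 0.249 ] jawyaw 20.0 toolx [-0.342  0.94  -0.   ] q [0.49 0.22 1.45 0.   1.47 0.14] w 0.092 F [-0.43  0.2  -0.57]
slide [-0.5621 -0.0152 -0.001 ] turn [-3.00e-02  4.00e-02  8.06e+01]
```

View pics/w3.png

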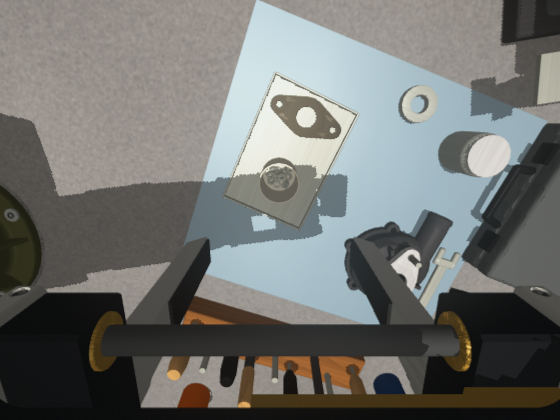

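View pics/t3.png

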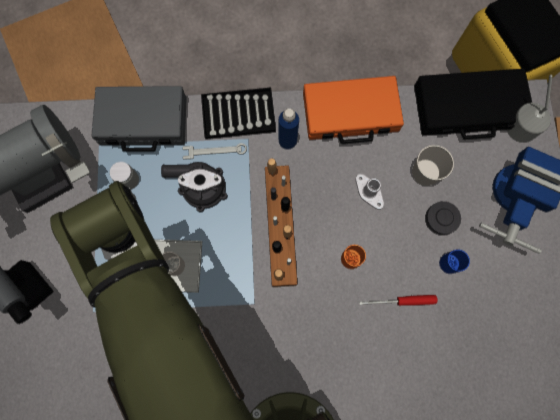

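The cup stands upright on the bare floor at (279,180) in the wrist view, clear of the gasket. Next I check it against the tray's corners, then look at the pump from above.

```bash
python3 - <<'E'
from h import *
np.set_printoptions(precision=4,suppress=True)
w=load('w3.npz')
C=np.array([plane(w,*p,.012) for p in((275,73),(357,114),(300,228),(225,195))]);print(C)
y=(C[0]+C[1]-C[2]-C[3])/2;y/=np.linalg.norm(y);x=np.array([y[1],-y[0],0]);c=C.mean(0);b=c-.033*y
cu=plane(w,279,179,.073);print('cup',cu,'bare',b,'rel',(cu-b)@x,(cu-b)@y)
go((.667,.2,.25),-2)
E
```

```text
[[0.4012 0.4155 0.012 ]
 [0.5314 0.4047 0.012 ]
 [0.517  0.2122 0.012 ]
 [0.387  0.2235 0.012 ]]
cup [0.4536 0.2873 0.073 ] bare [0.4567 0.2811 0.012 ] rel -0.003577225230549496 0.005958425340450417
t 10.38 pos [0.455  0.2813 0.249 ] jawyaw 20.0 toolx [-0.342  0.94  -0.   ] q [0.49 0.22 1.45 0.   1.47 0.14] w 0.092 F [-0.43  0.2  -0.57]
slide [-0.149   0.1714 -0.0012] turn [-0.04  0.01 22.  ]
```

Call:
step_arm(
  turn=[
    [0, 0, 5],
    [0, 0, 11],
    [0, 0, 18],
    [0, 0, 22],
    [0, 0, 22],
    [0, 0, 22],
  ],
  slide=[
    [-0.02, 0.025, 0],
    [-0.058, 0.068, 0],
    [-0.1, 0.115, 0],
    [-0.135, 0.156, 0],
    [-0.149, 0.171, 0],
    [-0.149, 0.171, 0],
  ],
  jaw=[98, 98, 98, 98, 98, 98],
)

```text
clock: 11.12
position: [0.6672, 0.1991, 0.2469]
tcp_rot: [-2.26, -2.18, 0.005]
force: [0.7, -0.7, 0.2]
gripper_width: 0.0924
```

```bash
python3 - <<'E'
from h import *
w=snap('wrist','w4');go((.667,.2,.25),-2)
cv2.imwrite('pics/w4z.png',cv2.resize(w['im'][140:260,210:350],None,fx=5,fy=5,interpolation=cv2.INTER_CUBIC))
E
```

```text
t 11.18 pos [0.6665 0.1999 0.2478] jawyaw -2.02 toolx [ 0.035  0.999 -0.001] q [0.24 0.62 0.9  0.   1.63 0.27] w 0.0922 F [-0.37  0.36  0.32]
slide [ 0.0001  0.0005 -0.0022] turn [-0.14  0.03 -0.02]
```

View pics/w4.png

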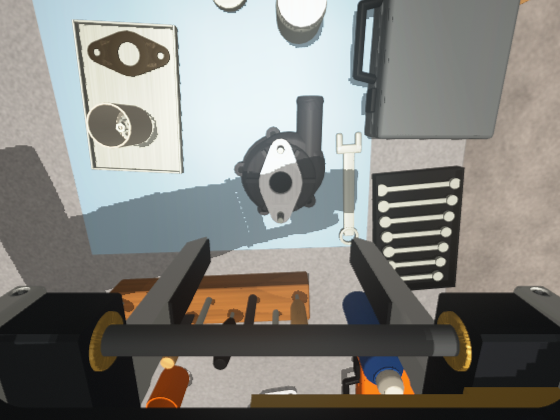

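View pics/w4z.png

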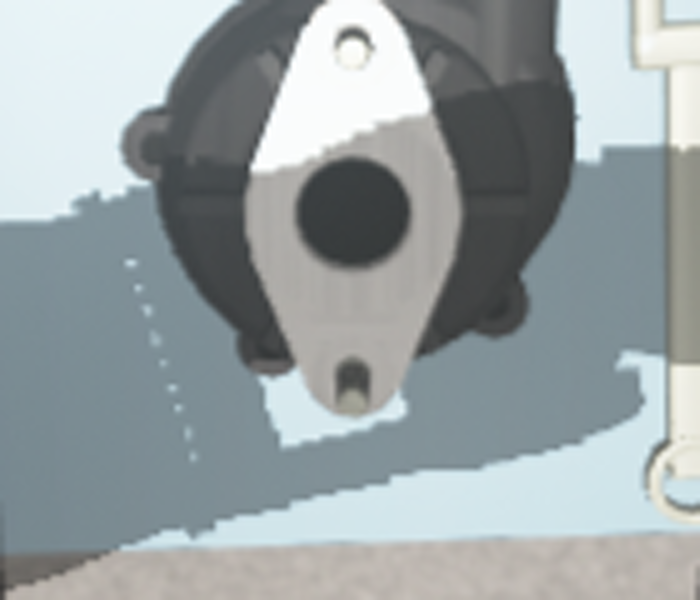

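```bash
python3 - <<'E'
from h import *
np.set_printoptions(precision=4,suppress=True)
w=load('w4.npz');t=load('top0.npz');s=load('scene0.npz');w2=load('w2.npz')
P=lambda z:((z[0]+.5)/5-.5+210,(z[1]+.5)/5-.5+140)
b=P((353,212));a=P((351,50));c=P((351,400))
print(b,a,c);print('bore',plane(w,*b,.076));A=plane(w,*a,.1);C=plane(w,*c,.1);print('studs',A,C,(A+C)/2,np.linalg.norm(A-C),np.degrees(np.arctan2(*(A-C)[[1,0]])))
T1=lambda z:((z[0]+.5)/4-.5+110,(z[1]+.5)/4-.5+150);S1=lambda z:((z[0]+.5)/4-.5+270,(z[1]+.5)/4-.5+220)
print('bore tri',tri([ray(w,*b),ray(t,*T1((358,119))),ray(s,*S1((207,254)))]))
# stud near tip in w2z (5x, off 340,210)
print('stud a tri',tri([ray(w,*a),ray(w2,(432.5)/5-.5+340,(237.5)/5-.5+210)]))
# minAreaRect of flange by depth
cl=cloud(w);m=(abs(cl[...,0]-.667)<.05)&(abs(cl[...,1]-.2)<.08)&(cl[...,2]>.068)&(cl[...,2]<.084)&(w['im'].max(-1)>100)
Q=cl[m];r=cv2.minAreaRect((Q[:,:2]*1000).astype(np.float32));print(m.sum(),r,np.median(Q[:,2]))
go((.633,-.252,.25),-60.6)
E
```

```text
(280.2, 182.0) (279.8, 149.6) (279.8, 219.6)
bore [0.668  0.2026 0.076 ]
studs [0.6691 0.2467 0.1   ] [0.6659 0.1589 0.1   ] [0.6675 0.2028 0.1   ] 0.08790272315524625 87.9202027502189
bore tri (array([0.6675, 0.2016, 0.0745]), [np.float64(0.0007514045272805258), np.float64(0.00042806053128696306), np.float64(0.0007855129615657303)])
stud a tri (array([0.669 , 0.2463, 0.1006]), [np.float64(0.0004792441003748732), np.float64(0.00047924410037497085)])
2041 ((667.6881713867188, 202.20169067382812), (57.36357879638672, 107.26871490478516), 18.22894859313965) 0.07633765450625007
t 11.18 pos [0.6665 0.1999 0.2478] jawyaw -2.02 toolx [ 0.035  0.999 -0.001] q [0.24 0.62 0.9  0.   1.63 0.27] w 0.0922 F [-0.37  0.36  0.32]
slide [-0.4528 -0.0176 -0.0019] turn [-0.11  0.1  58.58]
```

The wrist view of the pump shows the bore at (280,182) and the stud tips at (280,150) and (280,220). That puts the pump's centre at (0.668,0.203) with its long axis at 87.9°. Now I go over the neck.

Call:
step_arm(
  turn=[
    [0, 0, 4],
    [0, 0, 10],
    [0, 0, 17],
    [0, 0, 24],
    [0, 0, 32],
    [0, 0, 40],
    [0, 0, 47],
    [0, 0, 54],
    [0, 0, 58.5],
    [0, 0, 58.5],
    [0, 0, 58.5],
  ],
  slide=[
    [-0.03, -0.001, -0.003],
    [-0.08, -0.003, -0.003],
    [-0.135, -0.005, -0.003],
    [-0.19, -0.007, -0.003],
    [-0.245, -0.009, -0.003],
    [-0.3, -0.012, -0.003],
    [-0.355, -0.014, -0.003],
    [-0.405, -0.016, -0.003],
    [-0.44, -0.017, -0.003],
    [-0.453, -0.018, -0.003],
    [-0.453, -0.018, -0.003],
  ],
  jaw=[98, 98, 98, 98, 98, 98, 98, 98, 98, 98, 98],
)

```text
clock: 12.55
position: [0.633, -0.2513, 0.2526]
tcp_rot: [-3.037, -0.803, 0.0]
force: [0.7, 0.7, 0.4]
gripper_width: 0.0924
```

```bash
python3 - <<'E'
from h import *
w=snap('wrist','w5');go((.633,-.252,.25),-60.6)
cv2.imwrite('pics/w5z.png',cv2.resize(w['im'][140:260,210:350],None,fx=5,fy=5,interpolation=cv2.INTER_CUBIC))
E
```

```text
t 12.6 pos [ 0.6332 -0.2507  0.2527] jawyaw -60.37 toolx [0.869 0.494 0.   ] q [-0.43  0.58  0.95  0.    1.61  0.62] w 0.0919 F [ 0.71 -0.1   0.94]
slide [-0.0008  0.001   0.0027] turn [-0.01 -0.01  0.23]
```

View pics/w5.png

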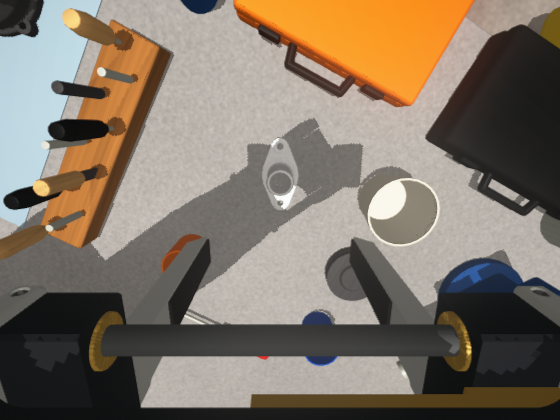

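View pics/w5z.png

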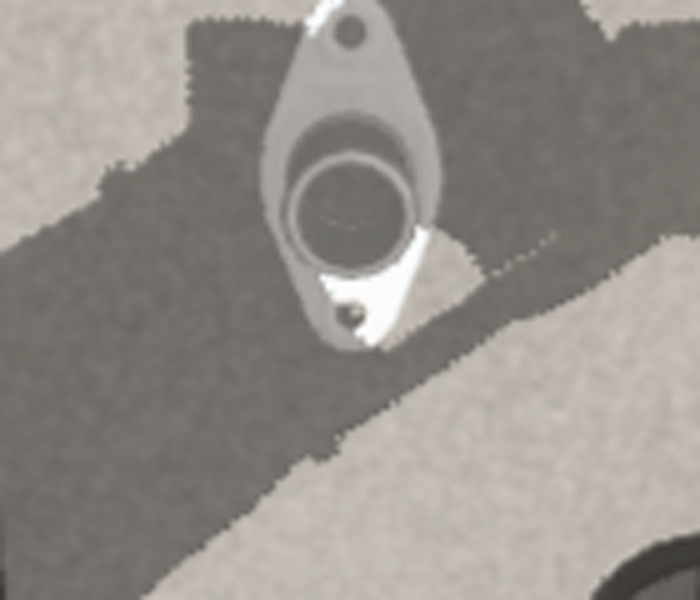

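The neck's rim is at about (280,182) and its holes at (280,146) and (280,203). The neck is aligned with the tool and the fingers are free on both sides.

```bash
python3 - <<'E'
from h import *
np.set_printoptions(precision=4,suppress=True)
w=load('w5.npz')
P=lambda z:((z[0]+.5)/5-.5+210,(z[1]+.5)/5-.5+140)
A=plane(w,*P((350,31)),.01);C=plane(w,*P((350,316)),.01);print('rim',plane(w,*P((352,214)),.07),'holes',A,C,(A+C)/2,np.linalg.norm(A-C),np.degrees(np.arctan2(*(A-C)[[1,0]])))
w1=load('w1.npz');print('rim tri w1',tri([ray(w,*P((352,214))),ray(w1,667.5/3.6-.5+200,157.5/3.6-.5+70)]))
go((.6332,-.2515,.022),-60.6)
E
```

```text
rim [ 0.6346 -0.2513  0.07  ] holes [ 0.6722 -0.2293  0.01  ] [ 0.595  -0.2732  0.01  ] [ 0.6336 -0.2513  0.01  ] 0.08886172145523068 29.590504268262237
rim tri w1 (array([ 0.6344, -0.2512,  0.0687]), [np.float64(0.00023446663093940395), np.float64(0.00023446663093946982)])
t 12.6 pos [ 0.6332 -0.2507  0.2527] jawyaw -60.37 toolx [0.869 0.494 0.   ] q [-0.43  0.58  0.95  0.    1.61  0.62] w 0.0919 F [ 0.71 -0.1   0.94]
slide [-0.0005  0.0007  0.2307] turn [-0.01 -0.01  0.23]
```

Call:
step_arm(
  turn=[
    [0, 0, 0],
    [0, 0, 0],
    [0, 0, 0],
    [0, 0, 0],
    [0, 0, 0],
    [0, 0, 0],
    [0, 0, 0],
    [0, 0, 0],
  ],
  slide=[
    [0.0004, 0.001, 0.04],
    [0.0004, 0.001, 0.095],
    [0.0004, 0.001, 0.145],
    [0.0004, 0.001, 0.185],
    [0.0004, 0.001, 0.21],
    [0.0004, 0.001, 0.225],
    [0.0004, 0.001, 0.231],
    [0.0004, 0.001, 0.231],
  ],
  jaw=[98, 98, 98, 98, 98, 98, 98, 98],
)

```text
clock: 13.6
position: [0.6343, -0.2525, 0.0222]
tcp_rot: [3.037, 0.801, 0.001]
force: [0.8, -0.6, -0.0]
gripper_width: 0.092
```

Call:
step_arm(
  turn=[
    [0, 0, 0],
    [0, 0, 0],
    [0, 0, 0],
    [0, 0, 0],
    [0, 0, 0],
    [0, 0, 0],
    [0, 0, 0],
    [0, 0, 0],
    [0, 0, 0],
    [0, 0, 0],
  ],
  slide=[
    [0, 0, 0],
    [0, 0, 0],
    [0, 0, 0],
    [0, 0, 0],
    [0, 0, 0],
    [0, 0, 0],
    [0, 0, 0],
    [0, 0, 0],
    [0, 0, 0],
    [0, 0, 0],
  ],
  jaw=[25, 25, 25, 25, 25, 25, 25, 25, 25, 25],
  squeeze=25,
)

```text
clock: 14.85
position: [0.6339, -0.2528, 0.0215]
tcp_rot: [-3.038, -0.8, 0.0]
force: [-0.2, 1.3, 0.7]
gripper_width: 0.0353
```

```bash
python3 - <<'E'
from h import *
go((.634,-.2513,.021),-60.4)
E
```

```text
t 14.85 pos [ 0.6339 -0.2528  0.0215] jawyaw -60.5 toolx [ 0.87   0.492 -0.   ] q [-0.43  0.74  1.23  0.    1.17  0.62] w 0.0353 F [-0.18  1.25  0.7 ]
slide [ 0.0008 -0.0012  0.0005] turn [-0.01  0.   -0.1 ]
```

Call:
step_arm(
  turn=[
    [0, 0, 0],
    [0, 0, 0],
    [0, 0, 0],
    [0, 0, 0],
    [0, 0, 0],
    [0, 0, 0],
  ],
  slide=[
    [0, 0, -0.01],
    [0, 0, -0.04],
    [0, 0, -0.09],
    [0, 0, -0.145],
    [0, 0, -0.19],
    [0, 0, -0.215],
  ],
  jaw=[20, 20, 20, 20, 20, 20],
  squeeze=30,
)

```text
clock: 15.6
position: [0.6342, -0.253, 0.2402]
tcp_rot: [3.036, 0.799, 0.005]
force: [0.3, 0.7, -2.8]
gripper_width: 0.0359
```

```bash
python3 - <<'E'
from h import *
go((.6676,.202,.235),-2.2)
E
```

```text
t 15.6 pos [ 0.6342 -0.253   0.2402] jawyaw -60.51 toolx [0.87  0.492 0.002] q [-0.43  0.58  0.97 -0.    1.58  0.62] w 0.0359 F [ 0.31  0.66 -2.8 ]
slide [ 0.2531 -0.3797  0.0046] turn [ 2.300e-01 -2.000e-02 -5.831e+01]
```

Call:
step_arm(
  turn=[
    [0, 0, -3],
    [0, 0, -8],
    [0, 0, -14],
    [0, 0, -20],
    [0, 0, -26],
    [0, 0, -32],
    [0, 0, -38],
    [0, 0, -44],
    [0, 0, -50],
    [0, 0, -54],
    [0, 0, -57],
    [0, 0, -58.3],
  ],
  slide=[
    [0.012, -0.018, 0],
    [0.035, -0.053, 0],
    [0.062, -0.093, 0],
    [0.09, -0.135, 0],
    [0.117, -0.176, 0],
    [0.145, -0.217, 0],
    [0.172, -0.258, 0],
    [0.2, -0.3, 0],
    [0.223, -0.334, 0],
    [0.24, -0.36, 0],
    [0.25, -0.375, 0],
    [0.253, -0.38, 0],
  ],
  jaw=[20, 20, 20, 20, 20, 20, 20, 20, 20, 20, 20, 20],
)

```text
clock: 17.1
position: [0.6666, 0.2035, 0.2357]
tcp_rot: [-2.26, -2.181, 0.002]
force: [0.6, -0.0, -2.0]
gripper_width: 0.0353
```

Call:
step_arm(
  turn=[
    [0, 0, 0],
    [0, 0, 0],
  ],
  slide=[
    [0, 0, 0],
    [0, 0, 0],
  ],
  jaw=[20, 20],
)

```text
clock: 17.35
position: [0.6672, 0.2015, 0.2366]
tcp_rot: [2.265, 2.176, -0.0]
force: [0.3, -0.1, -1.4]
gripper_width: 0.0353
```

```bash
python3 - <<'E'
from h import *
snap('wrist','w6');snap('scene','s6');go((.6676,.202,.1325),-2.2)
E
```

```text
t 17.45 pos [0.6672 0.2016 0.2367] jawyaw -2.28 toolx [ 0.04   0.999 -0.   ] q [ 0.24  0.62  0.92 -0.    1.6   0.28] w 0.0355 F [ 0.07  0.86 -2.65]
slide [0.0004 0.0004 0.1042] turn [ 0.01  0.   -0.08]
```

View pics/w6.png

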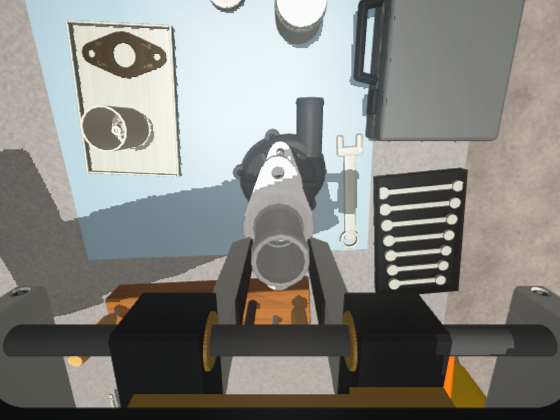

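View pics/s6.png

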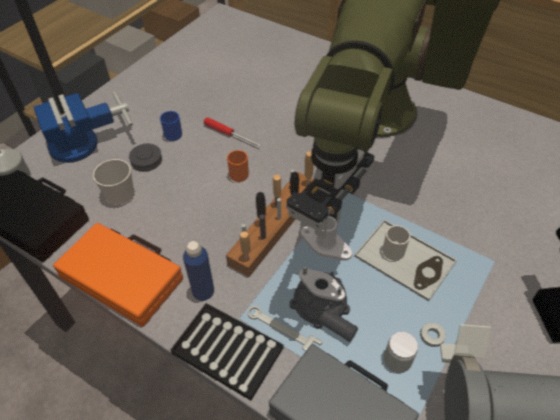

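The neck hangs level over the pump. Its near hole shows at (277,172) in the wrist view, with the flange just beyond it. I lower it partway and measure the hole against the stud.

Call:
step_arm(
  turn=[
    [0, 0, 0],
    [0, 0, 0],
    [0, 0, 0],
    [0, 0, 0],
    [0, 0, 0],
  ],
  slide=[
    [0.0002, 0.0002, 0.015],
    [0.0004, 0.0004, 0.045],
    [0.0004, 0.0004, 0.07],
    [0.0004, 0.0004, 0.08],
    [0.0004, 0.0004, 0.08],
  ],
  jaw=[20, 20, 20, 20, 20],
)

```text
clock: 18.08
position: [0.6673, 0.2027, 0.156]
tcp_rot: [-2.264, -2.178, 0.001]
force: [-0.2, 0.0, -1.4]
gripper_width: 0.0353
```

```bash
python3 - <<'E'
from h import *
w=snap('wrist','w7');s=snap('scene','s7');t=snap('top','t7');go((.6676,.202,.1325),-2.2)
cv2.imwrite('pics/w7z.png',cv2.resize(w['im'][120:300,220:340],None,fx=3.3,fy=3.3,interpolation=cv2.INTER_CUBIC))
cv2.imwrite('pics/s7z.png',cv2.resize(s['im'][190:330,270:390],None,fx=4,fy=4,interpolation=cv2.INTER_CUBIC))
E
```

```text
t 18.23 pos [0.6679 0.203  0.1578] jawyaw -2.2 toolx [0.038 0.999 0.001] q [0.24 0.65 1.05 0.   1.44 0.28] w 0.0355 F [-0.59 -0.48 -1.55]
slide [-0.001  -0.0003  0.0253] turn [ 0.1  -0.03 -0.  ]
```

View pics/w7z.png

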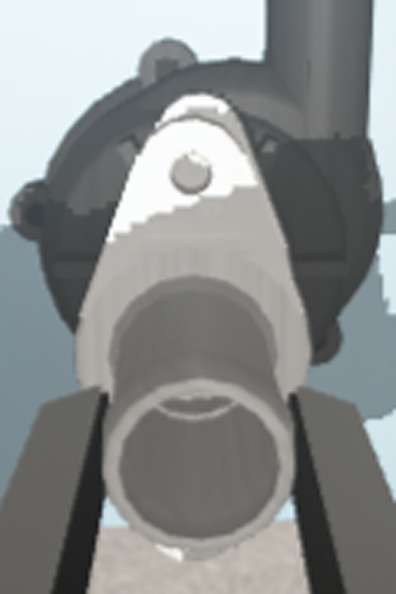

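View pics/s7z.png

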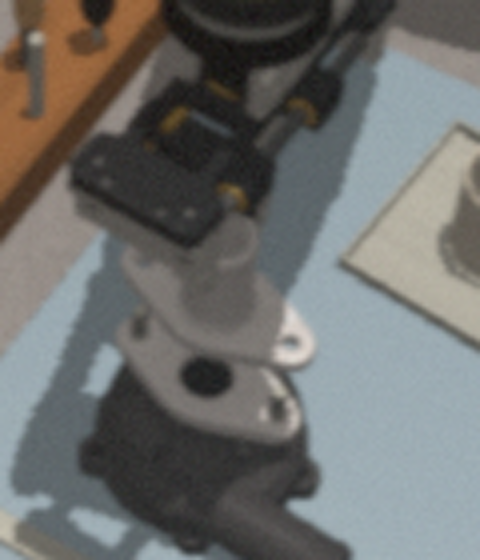

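The wrist zoom shows the far hole at (190,173), with only the flange and its stud below it. The scene zoom shows the hole at (292,341), above the stud at (280,408). I compute the offset from each view.

```bash
python3 - <<'E'
from h import *
np.set_printoptions(precision=4,suppress=True)
w=load('w7.npz');s=load('s7.npz');t=load('t7.npz')
h=(190.5/3.3-.5+220,173.5/3.3-.5+120); r=(199.5/3.3-.5+220,462/3.3-.5+120)
hs=(292.5/4-.5+270,341.5/4-.5+190)
zu=w['pos'][2]-.0215
print(w['pos'],'hole w plane',plane(w,*h,zu+.01),'rim',plane(w,*r,zu+.07))
print('tri',tri([ray(w,*h),ray(s,*hs)]))
print('hole scene',plane(s,*hs,zu+.01))
c=cloud(w);m=(abs(c[...,0]-.667)<.04)&(c[...,1]>.2)&(c[...,1]<.27)&(abs(c[...,2]-zu-.01)<.008);print('foot top z',np.median(c[m][:,2]),zu+.01, 'max y',c[m][:,1].max())
# level: fit plane
P=c[m];A=np.c_[P[:,:2],np.ones(len(P))];k=np.linalg.lstsq(A,P[:,2],rcond=None)[0];print('slopes',k[:2])
E
```

```text
[0.6673 0.2027 0.156 ] hole w plane [0.6677 0.2467 0.1445] rim [0.668  0.2039 0.2045]
tri (array([0.6677, 0.2468, 0.147 ]), [np.float64(0.000280062247320249), np.float64(0.00028006224732013754)])
hole scene [0.6663 0.246  0.1445]
foot top z 0.14560356253372375 0.14452274702108012 max y 0.2594601411469301
slopes [-0.0223 -0.0308]
```

Call:
step_arm(
  turn=[
    [0, 0, 0],
    [0, 0, 0],
    [0, 0, 0],
    [0, 0, 0],
    [0, 0, 0],
    [0, 0, 0],
  ],
  slide=[
    [0, 0.0005, 0.006],
    [0, 0.0005, 0.013],
    [0, 0.0005, 0.019],
    [0, 0.0005, 0.023],
    [0, 0.0005, 0.023],
    [0, 0.0005, 0.023],
  ],
  jaw=[20, 20, 20, 20, 20, 20],
)

```text
clock: 18.98
position: [0.668, 0.2029, 0.1338]
tcp_rot: [2.264, 2.178, 0.0]
force: [-0.3, -0.1, -2.0]
gripper_width: 0.0353
```

Call:
step_arm(
  turn=[
    [0, 0, 0],
    [0, 0, 0],
    [0, 0, 0],
  ],
  slide=[
    [0, 0, 0],
    [0, 0, 0],
    [0, 0, 0],
  ],
  jaw=[20, 20, 20],
)

```text
clock: 19.35
position: [0.668, 0.2029, 0.1336]
tcp_rot: [2.264, 2.178, 0.0]
force: [0.3, 0.7, -2.1]
gripper_width: 0.0356
```

```bash
python3 - <<'E'
from h import *
w=snap('wrist','w8');s=snap('scene','s8');go((.6676,.202,.1335),-2.2)
cv2.imwrite('pics/w8z.png',cv2.resize(w['im'][120:300,220:340],None,fx=3.3,fy=3.3,interpolation=cv2.INTER_CUBIC))
cv2.imwrite('pics/s8z.png',cv2.resize(s['im'][190:330,270:390],None,fx=4,fy=4,interpolation=cv2.INTER_CUBIC))
E
```

```text
t 19.45 pos [0.668  0.2029 0.1336] jawyaw -2.2 toolx [0.038 0.999 0.   ] q [ 0.24  0.67  1.08 -0.    1.4   0.28] w 0.0354 F [ 0.2  -0.02 -2.87]
slide [-0.0009 -0.0003  0.0001] turn [ 0. -0.  0.]
```

View pics/w8z.png

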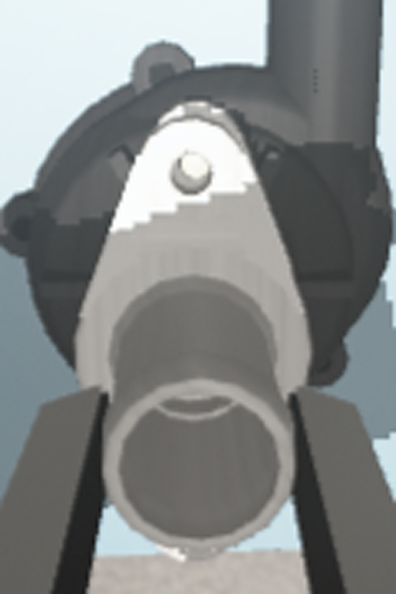

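View pics/s8z.png

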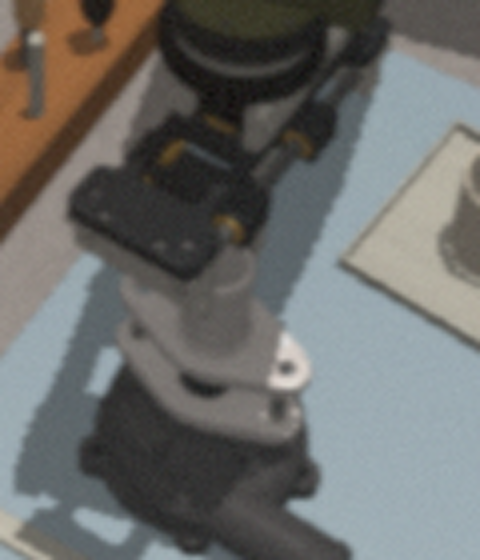

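The wrist zoom shows the stud tip (bright, at (193,168)) through the far hole at (190,173). The scene zoom shows that hole at (288,369), just above the stud at (280,405), with a visible gap.

```bash
python3 - <<'E'
from h import *
np.set_printoptions(precision=4,suppress=True)
w=load('w8.npz');s=load('s8.npz')
f=lambda p:(p[0]/3.3-.5+220,p[1]/3.3-.5+120)
H=plane(w,*f((190.5,173.5)),.1221);St=plane(w,*f((194,168)),.1);print('hole a',H,'stud in same view',St)
hs=(288.5/4-.5+270,369/4-.5+190)
print('tri',tri([ray(w,*f((190.5,173.5))),ray(s,*hs)]))
yw=np.radians(87.9);hb=np.array([.668+.0000,.2029+.0007])-.044*np.array([np.cos(yw),np.sin(yw)]);print('hole b from tool',hb,'hole a from tool',hb+.088*np.array([np.cos(yw),np.sin(yw)]),'studs (0.6691,.2467),(.6659,.1589)')
c=cloud(w);cu=(abs(c[...,0]-.455)<.05)&(abs(c[...,1]-.282)<.05)&(c[...,2]>.06)&(c[...,2]<.09);P=c[cu];print('cup',cu.sum(),cv2.minEnclosingCircle((P[:,:2]*1000).astype(np.float32)),np.median(P[:,2]))
d=cv2.absdiff(load('scene0.npz')['im'],s['im']).max(-1)
E
```

```text
hole a [0.6683 0.2469 0.1221] stud in same view [0.6689 0.2445 0.1   ]
tri (array([0.6683, 0.2469, 0.122 ]), [np.float64(3.990734110061287e-05), np.float64(3.990734110051899e-05)])
hole b from tool [0.6664 0.1596] hole a from tool [0.6696 0.2476] studs (0.6691,.2467),(.6659,.1589)
cup 1821 ((455.8755798339844, 281.6339111328125), 28.43004035949707) 0.06927131082760174
```

View pics/s8.png

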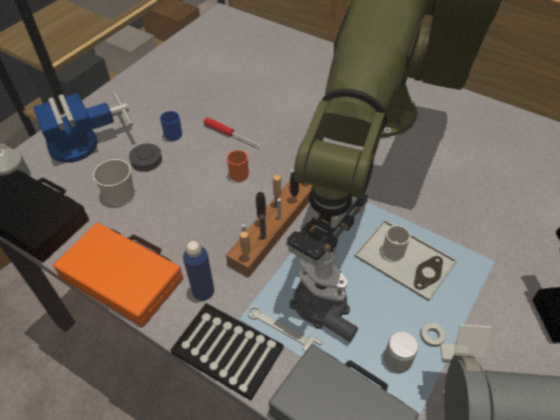

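All estimates agree within 1–2.5 mm, and the cup stands on the tray. I make a 1 mm correction, settle and hand in.

Call:
step_arm(
  turn=[
    [0, 0, 0],
    [0, 0, 0],
    [0, 0, 0],
    [0, 0, 0],
    [0, 0, 0],
  ],
  slide=[
    [-0.001, 0, 0],
    [-0.001, 0, 0],
    [-0.001, 0, 0],
    [-0.001, 0, 0],
    [-0.001, 0, 0],
  ],
  jaw=[20, 20, 20, 20, 20],
)

```text
clock: 20.08
position: [0.6679, 0.2019, 0.1335]
tcp_rot: [2.264, 2.178, -0.0]
force: [-0.0, 1.3, -1.9]
gripper_width: 0.0359
```

```bash
python3 - <<'E'
from h import *
go((.668,.2019,.1335),-2.2)
from workcell import sign_off
sign_off()
E
```

```text
t 20.07 pos [0.6679 0.2019 0.1335] jawyaw -2.2 toolx [ 0.038  0.999 -0.   ] q [ 0.24  0.67  1.08 -0.    1.4   0.28] w 0.0359 F [-0.04  1.28 -1.9 ]
slide [0.     0.0001 0.    ] turn [-0.  0.  0.]
the job is handed in; nothing more can be done
```

I stood the nut cup upright on the bare part of the tray and let go of it. I then carried the hose neck over the tool stand, and the arm now holds it about 12 mm above the pump's stud tips. I handed the job in at 20 s of the allowed 64 s; the hand-in gives no verdict.

- **Cup:** Right after release, one wrist picture put it 4 mm (x) and 6 mm (y) from the centre of the bare floor; the limit is 37 mm. A later wrist depth check put its axis at (0.456, 0.282), about 1 mm from that centre.
- **Neck:** The last checked hole was 1–2.5 mm from its stud, and its stud tip was visible through the hole. I then moved the neck 1 mm towards the average of the estimates and took no picture after that. The other hole is hidden by the pipe, so its place, about 1 mm off, is worked out from the tool's position.
- **Contact and grip:** The force reading showed only the neck's weight (about 2 N), so no sign of touching the pump. The grip is steady at 36 mm.
- **Disagreements:** The views differ by 1–3 mm on where the stud is along y. A depth fit of the neck's foot gave a slope of 0.02–0.03 rad, which I took as noise; the limit is 0.12 rad.
- **Other things:** Nothing else looked moved in the last scene picture.

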